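Free and latch open the bench-edge gate

TASK

The swing gate in the bench rail is clamped shut: wind its big wing nut clockwise as seen from above (it has a left-hand thread, so clockwise loosens it) until the saddle under it has lifted clear and the gate is free, feeling your way and never forcing the nut or the gate. Then push the gate outwards against its open stop and keep it pressed there until the sprung catch has come up behind it, so that it stays open when you let go. Leave the film can, reel core, pencil pot and splicer where they are.

Things in the scene. Friction and masses are not known exactly. Their poses are not given: they have to be found in the camera images.
- rail: Galvanised rail fixed across the bench, 500 mm long, 77 mm high, foot plate 4 mm thick, with a swing gate in it. Origin on the bench under the gate's upright pivot stud; z up; +x is outwards, the way the gate opens; the closed gate points along -y. Fixed lengths of rail stand at y = 40 to 160 mm and -215 to -330 mm. The stud ends at z = 127 mm.
- nut_hub (a point): Dark wing nut on the pivot stud, axis upright. Point on its axis at mid-height of the outer wings: two opposite upright wings along this frame's +x and -x, 10 mm thick, tips 64 mm from the axis, reaching 13 mm above and (beyond 34 mm from the axis) 13 mm below this point. Hub radius 23 mm at its foot, 17 mm above. Nothing else within 80 mm stands higher than 24 mm below this point but the stud.
- nut: The same wing nut (origin on its axis, low down). LEFT-HAND thread, 6 mm a turn: clockwise from above winds it up. Steady friction 0.32 N m (7 N at 45 mm radius); it stays where left. It starts anywhere from hard down to 0.38 turn above that; its angle does not tell. It ends hard against a ring on the stud, 0.4 to 0.8 turn from the start; there the gate is certainly free. Over 50 N is forcing it.
- saddle_top (a point): Steel saddle plate under the nut, 36 by 75 mm, 6 mm thick; point on the axis, on its top. Its two jaws straddle the gate's top bar near the pivot and lock the gate. It rises with the nut but does not turn. Hard down this point is 83.5 mm above the bench; the gate comes free when it is 4.1 mm higher, and the nut meets its ring when it is 4.8 mm higher.
- gate_mid (a point): Point at the centre of the gate's top bar, 130 mm from the pivot axis, 69.5 mm above the bench. Top bar 15 mm square; gate reaches 208 mm from the pivot; round bottom bar 30 mm above the bench, thin uprights between. Frame turns with the gate: -y points along it away from the pivot, +x is the way it opens, -x is the side to push on. Over 50 N is forcing it.
- gate (a joint): Gate angle, rad: 0 closed, grows as it swings outwards (anticlockwise from above) about the pivot, 1.20 hard against the open stop. Clamped it has about 0.05 rad of play and then is solid. Free, a spring of 0.3 N m (closed) to 0.45 (open) shuts it, so 2 to 4 N at gate_mid opens it, and 5 to 15 N more (the faster, the more) as it rides over the catch at 0.9 to 1.15 rad.
- open_stop (a point): Top of the open stop: a 12 by 16 mm upright, 50 mm high, beyond the gate's open position and 130 mm from the pivot; the gate's bottom bar comes to rest against it. It stands on a 4 mm foot plate that runs out from the pivot under the open gate.
- catch (a joint): Sprung catch, a 16 mm wide steel wedge 100 mm from the pivot, just under the open gate's place, top 33 mm above the bench: 0 fully up, grows to 0.013 m as it is pushed down. The opening gate's bottom bar rides up its ramp and pushes it down 9 mm; once past, it rises in about 0.3 s and then holds the gate at 1.16 rad or more.
- can: Flat round aluminium film can, 140 mm across, 32 mm high, with one flattened side; origin under its centre. Not to be moved.
- core: White plastic reel core, 76 mm across, 35 mm high, lying flat; origin under its centre. Not to be moved.
- pot: Dark green ceramic pencil pot, 80 mm across, 95 mm high, with pencils standing to 150 mm; origin under its centre. Not to be moved.
- splicer: Chrome film splicer, 105 by 150 mm, 75 mm high; origin under its centre. Not to be moved.

How it is judged:
On the way, in this order (a step that is already met when the one before it is completed fails the run):
1. the nut has been wound up until the gate is free (hub at least 3.8 mm above hard down), the gate still shut (z of nut_hub in the frame of rail above 0.1128 m and value of joint gate below 0.1 rad), for 0.1 s.
2. the fingers press the gate against its open stop with the catch up behind it (value of joint gate above 1.15 rad and value of joint catch below 0.002 m and contact force between the fingers and gate above 1 N), for 0.1 s.
At the end, for the whole second after the job is handed in: The nut is still wound up (hub at least 3.8 mm above hard down), the gate stands open by at least 1.13 rad, at rest, with the catch up (within 2 mm) behind it, and the can, core, pot and splicer are where they were (z of nut_hub in the frame of rail above 0.1128 m and value of joint gate above 1.13 rad and value of joint catch below 0.002 m and velocity of joint gate below 0.05 rad/s); the robot touches nothing.
It fails at once if the nut is forced (over 50 N on it) (contact force between the fingers and nut above 50 N).
It fails at once if the gate is forced (over 50 N on it) (contact force between the fingers and gate above 50 N).
It fails at once if the film can, reel core, pencil pot or splicer is moved over 20 mm, or the pot tipped (distance of any of can, core, pot, splicer from where it was at the start of the episode above 0.02 m or angle between pot's own z axis and vertical above 0.3 rad).
It also fails if it takes over 72 s, if anything falls off the work surface, if the arm or the gripper's body presses on something with over 40 N, if the wrist force passes 120 N, or if a joint passes its speed limit or range.

ROBOT

A 6-joint arm with a two-finger parallel gripper is mounted at the origin on the work surface. World frame = base frame: x ahead of the robot, y to its left, z up, the work surface at z = 0. Lengths are in m, angles in rad, forces in N, time in s.
With the tool pointing down it reaches from about 0.3 to 0.775 m from the base axis. Payload 14.6 kg.
Tool frame: the origin (TCP) lies midway between the tips of the shut fingers; the grasp point (between the pads) lies 19 mm behind it (ctrl.tcp_to_grasp is the z of the grasp point in the tool frame, in m); z points along the fingers, y is the line along which they close (so a half turn about z gives the same grasp; the last joint's range is limited). The gripper opens to 94 mm and grips with 3 to 60 N. Pads are 16 mm wide; open, the fingers measure 119 mm over their backs; the gripper's body (75 mm by 177 mm) begins 78 mm behind the grasp point.
Start: joints at [1.211, 0.3, 1.521, -0, 1.321, -0.067], TCP at [0.159, 0.527, 0.205] pointing down, gripper open.
Joint ranges: [-3.03, 3.03], [-0.79, 2.21], [0.23, 2.52], [-1.04, 4.18], [0, 3.07], [-2.55, 2.55]. Speed limits (rad/s): [2.22, 2.22, 2.57, 3.14, 3.14, 3.14].

INTERFACE

Orientations are given as [roll, pitch, yaw] about the fixed x, y, z axes, in that order (R = Rz(yaw) Ry(pitch) Rx(roll)).
In Python, from station import monitor, camera, ctrl gives the robot as it stands.
- The arm moves only by the tool apply_moves, never from a script. Its argument "plan" is one flat list of numbers, 4 for each row, row after row: the shift along the tool's x, y, z in mm, then the turn about the tool's z in rad. In form: [dx, dy, dz, spin, dx, dy, dz, spin, ...]. A call has 1 to 20 rows; each row shifts and turns the commanded pose from where the row before left it, along the tool's axes as they then stand; what a row does not reach is not made up. A row lasts 1/10 s, in which the tool goes at most 50 mm and 8.59 degrees, less where a joint would pass 70% of its speed; a pose out of reach is approached as far as the arm can. A call is refused whole if a number of a shift passes 50 or a number of a turn 0.15, either way. A call with a gripper value outside its range is refused whole. "hand" is the gripper command: -1 is shut, 1 is fully open, values between are in proportion, set as the call begins (left out, the last holds). The fingers move at their own pace and stop on an object; "squeeze" is the grip in N (left out, the last holds). Time passes only in rows, so rows that do not move let the fingers close. It gives the time, the measured TCP pose, the force, the opening and the grip force at its end, in the units of the state.
- monitor.get_obs(): the state, without advancing time (a new reading comes with each control period).
- camera(name): name is "scene" or "top" or "wrist"; returns a dict with "image" (400x640x3 uint8, red, green, blue), "range_z" (400x640 float32, m along the optical axis (not along the pixel's ray), 0 where there is no reading), "mtx" (3x3 intrinsics, pixels), "distortion" ([k1, k2, p1, p2, k3] as OpenCV has them; the pictures are not rectified), "rvec" (rotation vector, rad) and "tvec" (3), from world to camera coordinates, as OpenCV has them. Camera axes: x right, y down, z forward; pixel columns grow to the right and rows downward; lengths in m; the calibration is good to about 2 mm. A picture is of the moment at which its call begins.
- ctrl.hand_in(): hands the job in; it is judged then, once.
The state is a dict: "time_s": time; "qpos": joint angles; "joint_vel": joint speeds; "tau": joint torques, N m; "ee_pos": TCP position; "eef_rot": TCP orientation; "force": force on the tool from outside, world axes, zero at the start; "moment": the same for the moment, N m; "grip_width": finger opening in m; "grip_force": force on a finger pad.
Only numpy, scipy, OpenCV 4.12 (cv2) and the standard library are available. Lean on these libraries where they do the work, as an engineer would, in place of code of your own. Each camera call takes 0.05 s, during which the arm holds its last target. There are 200 camera calls.

## Working session

There is one attempt and no reset: what is moved stays moved. The work goes in short steps, Python scripts to look and compute and a tool call to move; the robot and the scene stay as the last step left them, time stands still between calls to the robot, and variables do not carry over. Pictures are saved under pics/ and viewed, at most 10 in all, crops included, and the job is handed in when it is done.

Besides the shell and the picture viewer there is one more tool, called as name(argument=value, ...), one argument or row to a line, values as JSON. apply_moves: Moves the arm, as the interface text tells. Its arguments: {"type":"object","properties":{"plan":{"type":"array","items":{"type":"number"}},"hand":{"type":"number"},"squeeze":{"type":"number"}},"required":["plan"]}

```bash
mkdir -p pics; ls; cat > h.py <<'E'
import numpy as np, cv2
from station import monitor, camera, ctrl
def grab(n):
    c=camera(n); c['R']=cv2.Rodrigues(np.array(c['rvec'],float))[0]; return c
def cloud(c):
    z=c['range_z']; v,u=np.mgrid[0:400,0:640]
    p=cv2.undistortPoints(np.stack([u,v],-1).reshape(-1,1,2).astype(np.float64),np.array(c['mtx']),np.array(c['distortion'])).reshape(400,640,2)
    P=np.dstack([p[...,0]*z,p[...,1]*z,z])-np.array(c['tvec']).reshape(3)
    W=P@c['R']; W[z==0]=np.nan; return W
E
python3 - <<'E'
from h import *
o=monitor.get_obs(); print({k:np.round(v,3) for k,v in o.items()})
for n in ['top','scene']:
    c=grab(n); cv2.imwrite(f'pics/{n}0.png',c['image'][...,::-1]); np.save(f'{n}0.npy',cloud(c)); print(n,-c['R'].T@np.array(c['tvec']).ravel())
E
```

```text
pics
{'time_s': np.float64(0.0), 'qpos': array([ 1.211,  0.3  ,  1.522,  0.   ,  1.321, -0.067]), 'joint_vel': array([ 0.   ,  0.   , -0.   ,  0.001, -0.003,  0.   ]), 'tau': array([ 2.0000e-03, -5.3181e+01, -3.5274e+01,  7.1000e-02,  2.4000e-02,
       -0.0000e+00]), 'ee_pos': array([0.159, 0.526, 0.205]), 'eef_rot': array([-3.14 , -0.   ,  2.849]), 'force': array([ 0.102, -0.786,  0.323]), 'moment': array([-0.005,  0.046, -0.006]), 'grip_force': np.float64(0.0), 'grip_width': np.float64(0.094)}
top [0.47046538 0.00670049 0.93140419]
scene [ 1.27888344 -0.29234691  0.80435827]
```

View pics/top0.png

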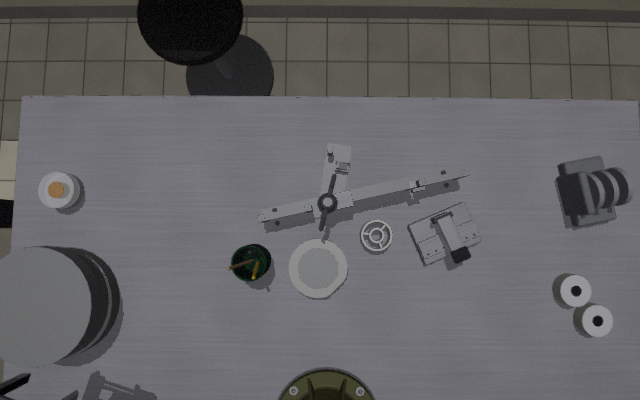

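View pics/scene0.png

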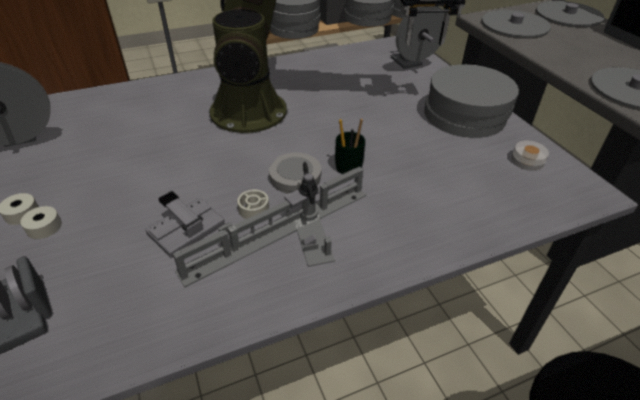

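The top view shows the nut hub at about (327,202), with wing tips at (333,178) and (321,228). The rail runs from (262,218) to (467,173), and the stop is near (333,152). The can is at (318,268), the core at (376,236), the pot at (250,262) and the splicer at (445,232).

```bash
python3 - <<'E'
from h import *
W=np.load('top0.npy'); S=np.load('scene0.npy')
im=cv2.imread('pics/top0.png'); 
for n,(u,v) in dict(hub=(327,202),tipA=(333,180),tipB=(321,226),gate=(385,190),gend=(410,185),latch=(418,188),railL=(265,217),railR=(463,174),stop=(331,154),can=(318,268),core=(388,236),pot=(236,262),spl=(445,232)).items(): print(n,np.round(W[v,u],3))
# rail/gate top bar: z 0.062..0.085 band, fit line
m=(W[...,2]>.066)&(W[...,2]<.0805)&(abs(np.arange(640)[None]-365)<105)&(np.arange(400)[:,None]>165)&(np.arange(400)[:,None]<222)
m2=m.copy(); 
P=W[m2]; 
l=cv2.fitLine(P[:,:2].astype(np.float32),cv2.DIST_HUBER,0,.003,.003).ravel(); print('railline',l,np.arctan2(l[1],l[0]),len(P))
t=(P[:,:2]-l[2:])@l[:2]; print(t.min(),t.max(),np.median(P[:,2]))
# nut wings
for A,n in((W,'top'),(S,'scene')):
    h=W[202,327,:2]
    m=(A[...,2]>.105)&(A[...,2]<.129)&(np.hypot(A[...,0]-h[0],A[...,1]-h[1])<.09)
    Q=A[m]; w=cv2.fitLine(Q[:,:2].astype(np.float32),cv2.DIST_HUBER,0,.003,.003).ravel()
    t=(Q[:,:2]-w[2:])@w[:2]; mid=w[2:]+w[:2]*(np.percentile(t,1)+np.percentile(t,99))/2
    print(n,len(Q),'wing dir',w[:2],'mid',mid,'ext',t.min(),t.max(),'z',np.percentile(Q[:,2],[50,90,99]))
E
```

```text
hub [0.52  0.004 0.129]
tipA [ 0.568 -0.009  0.122]
tipB [0.468 0.016 0.122]
gate [ 0.552 -0.129  0.075]
gend [ 0.563 -0.186  0.078]
latch [ 0.557 -0.204  0.078]
railL [0.487 0.145 0.076]
railR [ 0.59  -0.309  0.076]
stop [ 0.642 -0.005  0.032]
can [0.369 0.023 0.033]
core [ 0.445 -0.146  0.011]
pot [0.383 0.212 0.059]
spl [ 0.457 -0.27   0.06 ]
railline [ 0.22472894 -0.9744213   0.54423803 -0.10263289] -1.3441315 1200
-0.264681548231542 0.22370312417365315 0.07634265576426158
top 368 wing dir [ 0.9720862  -0.23462391] mid [0.51987535 0.00369512] ext -0.06258990689445756 0.06369048065414509 z [0.11970641 0.1261399  0.12845156]
scene 286 wing dir [ 0.97139966 -0.23745042] mid [0.52417748 0.00395238] ext -0.07276408244142336 0.057043468713395676 z [0.11737284 0.12485622 0.12674468]
```

apply_moves(
  plan=[-24.8, -19.8, 0, 0, -24.8, -19.8, 0, 0, -24.8, -19.8, 0, 0, -24.8, -19.8, 0, 0, -24.8, -19.8, 0, 0, -24.8, -19.8, 0, 0, -24.8, -19.8, 0, 0, -24.8, -19.8, 0, 0, -24.8, -19.8, 0, 0, -24.8, -19.8, 0, 0, -24.8, -19.8, 0, 0, -24.8, -19.8, 0, 0, -24.8, -19.8, 0, 0, -24.8, -19.8, 0, 0, -24.8, -19.8, 0, 0, -24.8, -19.8, 0, 0, -24.8, -19.8, 0, 0, -24.8, -19.8, 0, 0, -24.8, -19.8, 0, 0, -24.8, -19.8, 0, 0],
  hand=1,
)

```text
time_s: 2.1
ee_pos: [0.5198, 0.0031, 0.2052]
eef_rot: [-3.141, -0.0, 2.849]
force: [-0.4, 1.0, 0.6]
grip_width: 0.0937
grip_force: 0.0
```

apply_moves(
  plan=[0, 0, 0, 0.117, 0, 0, 0, 0.117, 0, 0, 0, 0.117, 0, 0, 0, 0.117, 0, 0, 0, 0.117, 0, 0, 0, 0.117, 0, 0, 0, 0.117, 0, 0, 0, 0.117, 0, 0, 0, 0.117, 0, 0, 0, 0.117, 0, 0, 0, 0],
)

```text
time_s: 3.2
ee_pos: [0.5192, 0.0043, 0.2052]
eef_rot: [-3.141, -0.0, 1.677]
force: [0.5, -0.9, 0.5]
grip_width: 0.0943
grip_force: 0.0
```

```bash
python3 - <<'E'
from h import *
o=monitor.get_obs(); print(o['ee_pos'],o['eef_rot'],o['qpos'],o['force'],o['moment'])
c=grab('wrist'); cv2.imwrite('pics/w1.png',c['image'][...,::-1])
A=cloud(c); np.save('w1.npy',A)
m=(A[...,2]>.112)&(A[...,2]<.128)&(np.hypot(A[...,0]-.52,A[...,1]-.004)<.085)
Q=A[m]; print(len(Q))
if len(Q)>50:
    w=cv2.fitLine(Q[:,:2].astype(np.float32),cv2.DIST_HUBER,0,.003,.003).ravel()
    t=(Q[:,:2]-w[2:])@w[:2]; print(w,t.min(),t.max(),w[2:]+w[:2]*(t.min()+t.max())/2,np.median(Q[:,2]))
E
```

```text
[0.51922281 0.00429183 0.20518748] [-3.14106465e+00 -7.35189150e-05  1.67693376e+00] [-6.22719983e-02  2.31927393e-01  1.60753506e+00 -1.66163280e-05
  1.30266305e+00 -1.68405042e-01] [ 0.54091517 -0.94992776  0.46191356] [-0.05717077  0.0295697   0.01982317]
1668
[ 0.9714186  -0.23737293  0.5188422   0.00388117] -0.062380815714129 0.0637831580471611 [0.51952335 0.00371473] 0.12059414735680457
```

apply_moves(
  plan=[0, 0, 15, 0, 0, 0, 15, 0, 0, 0, 15, 0, 0, 0, 15, 0, 0, 0, 15, 0, 0, 0, 15, 0, 0, 0, 10, 0, 0, 0, 5, 0, 0, 0, 0, 0],
)

```text
time_s: 4.15
ee_pos: [0.5192, 0.0043, 0.1001]
eef_rot: [-3.141, -0.0, 1.68]
force: [-0.2, 0.3, -0.2]
grip_width: 0.094
grip_force: 0.0
```

apply_moves(
  plan=[0, 0, 0, 0.05, 0, 0, 0, 0.05, 0, 0, 0, 0.04, 0, 0, 0, 0.04, 0, 0, 0, 0.04, 0, 0, 0, 0.04],
)

```text
time_s: 4.75
ee_pos: [0.5195, 0.0035, 0.101]
eef_rot: [3.141, 0.001, 1.418]
force: [-2.3, -6.7, -2.5]
grip_width: 0.094
grip_force: 3.1
```

```bash
cat > s.py <<'E'
from h import *
o=monitor.get_obs(); print(round(float(o['time_s']),2),*[np.round(o[k],3) for k in('ee_pos','eef_rot','qpos','force','moment')])
E
python3 s.py
```

```text
4.75 [0.519 0.003 0.101] [3.141e+00 1.000e-03 1.418e+00] [-0.063  0.346  1.72  -0.002  1.075  0.09 ] [-2.279 -6.72  -2.541] [-1.344  0.144  0.354]
```

apply_moves(
  plan=[0, 0, 0, 0.06, 0, 0, 0, 0.07, 0, 0, 0, 0.08, 0, 0, 0, 0.08, 0, 0, 0, 0.08, 0, 0, 0, 0.08, 0, 0, 0, 0.08, 0, 0, 0, 0.08, 0, 0, 0, 0.08, 0, 0, 0, 0.08, 0, 0, 0, 0.08, 0, 0, 0, 0.08, 0, 0, 0, 0.08, 0, 0, 0, 0.08, 0, 0, 0, 0.08, 0, 0, 0, 0.08, 0, 0, 0, 0.08, 0, 0, 0, 0.08, 0, 0, 0, 0.08, 0, 0, 0, 0.08],
)

```text
time_s: 6.75
ee_pos: [0.5209, 0.0038, 0.1022]
eef_rot: [3.141, -0.005, -0.153]
force: [5.0, -3.7, 4.5]
grip_width: 0.0942
grip_force: 3.6
```

```bash
python3 s.py
```

```text
6.75 [0.521 0.004 0.102] [ 3.141 -0.005 -0.153] [-6.300e-02  3.450e-01  1.718e+00 -1.000e-03  1.074e+00  1.662e+00] [ 5.011 -3.744  4.51 ] [-0.863 -0.618  0.336]
```

apply_moves(
  plan=[0, 0, 0, 0.07, 0, 0, 0, 0.07, 0, 0, 0, 0.07, 0, 0, 0, 0.07, 0, 0, 0, 0.07, 0, 0, 0, 0.07, 0, 0, 0, 0.07, 0, 0, 0, 0.07, 0, 0, 0, 0.07, 0, 0, 0, 0.07],
)

```text
time_s: 7.75
ee_pos: [0.521, 0.0035, 0.1023]
eef_rot: [-3.139, -0.004, -0.853]
force: [4.5, -5.4, 5.0]
grip_width: 0.0941
grip_force: 3.4
```

```bash
python3 s.py
```

```text
7.75 [0.521 0.004 0.102] [-3.139 -0.004 -0.853] [-6.300e-02  3.450e-01  1.718e+00 -1.000e-03  1.074e+00  2.361e+00] [ 4.504 -5.432  5.017] [-1.06  -0.54   0.395]
```

apply_moves(
  plan=[0, 0, 0, -0.1, 0, 0, -15, 0, 0, 0, -15, 0, 0, 0, -15, 0, 0, 0, 0, -0.14, 0, 0, 0, -0.14, 0, 0, 0, -0.14, 0, 0, 0, -0.14, 0, 0, 0, -0.14, 0, 0, 0, -0.14, 0, 0, 0, -0.14, 0, 0, 0, -0.14, 0, 0, 0, -0.14, 0, 0, 0, -0.14, 0, 0, 0, -0.14, 0, 0, 0, -0.14, 0, 0, 0, -0.14, 0, 0, 0, -0.14, 0, 0, 0, -0.14, 0, 0, 0, -0.14],
)

```text
time_s: 9.75
ee_pos: [0.5196, 0.0043, 0.1463]
eef_rot: [3.14, 0.0, 1.495]
force: [0.2, -0.3, -0.1]
grip_width: 0.0942
grip_force: 0.0
```

apply_moves(
  plan=[0, 0, 0, -0.14, 0, 0, 0, -0.14, 0, 0, 0, -0.14, 0, 0, 0, -0.14, 0, 0, 0, -0.14, 0, 0, 0, -0.14, 0, 0, 0, -0.07, 0, 0, 0, 0],
)

```text
time_s: 10.55
ee_pos: [0.5196, 0.0043, 0.1462]
eef_rot: [3.141, 0.001, 2.4]
force: [-0.7, -0.1, -0.1]
grip_width: 0.0938
grip_force: 0.0
```

```bash
python3 s.py; python3 - <<'E'
from h import *
c=grab('wrist'); A=cloud(c)
m=(A[...,2]>.112)&(A[...,2]<.129)&(np.hypot(A[...,0]-.52,A[...,1]-.004)<.085)
Q=A[m]; w=cv2.fitLine(Q[:,:2].astype(np.float32),cv2.DIST_HUBER,0,.003,.003).ravel()
print(len(Q),w,np.arctan2(w[1],w[0]),np.median(Q[:,2]))
E
```

```text
10.55 [0.52  0.004 0.146] [3.141e+00 1.000e-03 2.400e+00] [-0.062  0.29   1.678 -0.     1.172 -0.892] [-0.688 -0.097 -0.074] [-0.044  0.079  0.007]
2927 [0.9162677  0.40056646 0.51672    0.003119  ] 0.41213503 0.12138337162814598
```

```bash
python3 - <<'E'
from h import *
c=grab('wrist'); cv2.imwrite('pics/w2.png',c['image'][...,::-1]); B=cloud(c)
px=np.array([.974,.225]); hub=np.array([.5197,.0038])
for n,A,wa in(('top0',np.load('top0.npy'),-.237),('w1',np.load('w1.npy'),-.237),('w2',B,.412)):
    d=A[...,:2]-hub; w=np.array([np.cos(wa),np.sin(wa)]); a=d@w; b=d@np.array([-w[1],w[0]])
    X=d@px; Y=d@np.array([-px[1],px[0]]); Z=A[...,2]
    def st(m): q=Z[m]; return len(q),np.round(np.percentile(q,[25,50,75])*1e3,2) if len(q) else 0
    print(n,'wing',st((abs(a)>.035)&(abs(a)<.06)&(abs(b)<.0025)&(Z>.11)),
     'gate',st((abs(X)<.004)&(Y<-.085)&(Y>-.19)&(Z>.06)),'rail',st((abs(X)<.004)&(Y>.05)&(Y<.15)&(Z>.06)),
     'saddle',st((abs(X)<.03)&(abs(Y)<.034)&(np.hypot(X,Y)>.026)&(abs(b)>.009)&(Z>.07)&(Z<.1)),'foot/bench',st((np.hypot(X,Y)<.2)&(Z<.02)))
E
```

```text
top0 wing (51, array([119.77, 121.32, 122.21])) gate (158, array([75.41, 76.26, 77.44])) rail (157, array([75.63, 76.84, 77.63])) saddle (70, array([82.52, 83.25, 84.26])) foot/bench (15767, array([-1.31, -0.05,  1.5 ]))
w1 wing (1219, array([311.14, 322.47, 325.56])) gate (272, array([75.79, 76.27, 76.74])) rail (784, array([75.84, 76.32, 76.91])) saddle (243, array([82.72, 83.24, 83.63])) foot/bench (45571, array([-1.03, -0.4 ,  0.44]))
w2 wing (2307, array([259.74, 266.76, 279.23])) gate (384, array([75.73, 76.17, 76.63])) rail (1149, array([75.94, 76.43, 76.86])) saddle (356, array([85.16, 85.69, 86.07])) foot/bench (52004, array([-0.97, -0.38,  0.42]))
```

View pics/w1.png

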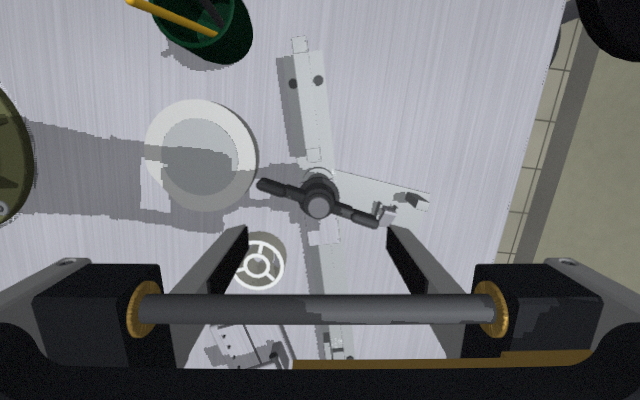

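The w1 picture shows the hub at (318,200), the wings at (265,185)–(375,220), the gate running down to about (330,340) and the stop plate to the right. Measured against the rail, the saddle started 0.4 mm up and is now about 2.8 mm up, so about 1.65 rad more is needed.

apply_moves(
  plan=[0, 0, 15, 0, 0, 0, 15, 0, 0, 0, 10, 0, 0, 0, 4, 0, 0, 0, 0, 0.05, 0, 0, 0, 0.05, 0, 0, 0, 0.04, 0, 0, 0, 0.04, 0, 0, 0, 0.04, 0, 0, 0, 0.04, 0, 0, 0, 0.05, 0, 0, 0, 0.05, 0, 0, 0, 0.05, 0, 0, 0, 0.05],
)

```text
time_s: 12.05
ee_pos: [0.5202, 0.0035, 0.1021]
eef_rot: [3.14, 0.002, 1.936]
force: [4.0, -6.6, -3.0]
grip_width: 0.0942
grip_force: 3.1
```

apply_moves(
  plan=[0, 0, 0, 0.05, 0, 0, 0, 0.05, 0, 0, 0, 0.05, 0, 0, 0, 0.05, 0, 0, 0, 0.05, 0, 0, 0, 0.05, 0, 0, 0, 0.05, 0, 0, 0, 0.05, 0, 0, 0, 0.05, 0, 0, 0, 0.05, 0, 0, 0, 0.05, 0, 0, 0, 0.05, 0, 0, 0, 0.05, 0, 0, 0, 0.05, 0, 0, 0, 0.05, 0, 0, 0, 0.05, 0, 0, 0, 0.05, 0, 0, 0, 0.05],
)

```text
time_s: 13.85
ee_pos: [0.5198, 0.0036, 0.1023]
eef_rot: [3.14, 0.001, 1.036]
force: [-0.7, -5.6, 3.2]
grip_width: 0.094
grip_force: 3.2
```

```bash
python3 s.py
```

```text
13.85 [0.52  0.004 0.102] [3.140e+00 1.000e-03 1.036e+00] [-6.300e-02  3.440e-01  1.719e+00 -1.000e-03  1.077e+00  4.720e-01] [-0.727 -5.583  3.25 ] [-0.99   0.341  0.398]
```

apply_moves(
  plan=[0, 0, 0, 0.03, 0, 0, 0, 0.03, 0, 0, 0, 0.03, 0, 0, 0, 0.03, 0, 0, 0, 0.03, 0, 0, 0, 0.03, 0, 0, 0, 0.03],
)

```text
time_s: 14.55
ee_pos: [0.5199, 0.0037, 0.1024]
eef_rot: [3.14, -0.0, 0.827]
force: [0.3, -4.0, 3.8]
grip_width: 0.094
grip_force: 3.3
```

```bash
python3 s.py;  cat > sad.py <<'E'
from h import *
c=grab('wrist'); A=cloud(c)
px=np.array([.974,.225]); hub=np.array([.5197,.0038]); d=A[...,:2]-hub
X=d@px; Y=d@np.array([-px[1],px[0]]); Z=A[...,2]
def st(m): q=Z[m]; return len(q),np.round(np.percentile(q,[10,25,50,75,90])*1e3,2) if len(q) else 0
print('gate',st((abs(X)<.004)&(Y<-.085)&(Y>-.19)&(Z>.06)&(Z<.09)),'rail',st((abs(X)<.004)&(Y>.05)&(Y<.15)&(Z>.06)&(Z<.09)),
'saddle',st((abs(X)<.03)&(abs(Y)<.034)&(np.hypot(X,Y)>.026)&(Z>.08)&(Z<.092)))
E
python3 sad.py
```

```text
14.55 [0.52  0.004 0.102] [ 3.14  -0.     0.827] [-6.300e-02  3.440e-01  1.719e+00 -1.000e-03  1.077e+00  6.810e-01] [ 0.279 -4.03   3.756] [-0.754  0.214  0.348]
gate (13, array([75.38, 75.75, 76.22, 76.41, 76.78])) rail (1563, array([75.47, 75.88, 76.32, 76.78, 77.2 ])) saddle (274, array([85.85, 86.44, 86.96, 87.32, 87.74]))
```

apply_moves(
  plan=[0, 0, 0, 0.02, 0, 0, 0, 0.02, 0, 0, 0, 0.02, 0, 0, 0, 0.02, 0, 0, 0, 0.02, 0, 0, 0, 0.02, 0, 0, 0, 0.02, 0, 0, 0, 0.02],
)

```text
time_s: 15.4
ee_pos: [0.5196, 0.0044, 0.1016]
eef_rot: [3.141, -0.001, 0.667]
force: [2.1, -0.4, 5.7]
grip_width: 0.0942
grip_force: 3.5
```

```bash
python3 s.py; python3 sad.py
```

```text
15.4 [0.52  0.004 0.102] [ 3.141e+00 -1.000e-03  6.670e-01] [-0.062  0.345  1.72   0.     1.076  0.841] [ 2.087 -0.449  5.734] [-0.245 -0.497  0.352]
gate (92, array([75.37, 75.86, 76.21, 76.56, 76.87])) rail (1479, array([75.56, 75.91, 76.34, 76.78, 77.19])) saddle (323, array([85.8 , 86.49, 86.93, 87.4 , 87.74]))
```

apply_moves(
  plan=[0, 0, 0, 0.015, 0, 0, 0, 0.015, 0, 0, 0, 0.015, 0, 0, 0, 0.015, 0, 0, 0, 0.015, 0, 0, 0, 0.015],
)

```text
time_s: 16.05
ee_pos: [0.5196, 0.0043, 0.1016]
eef_rot: [3.141, -0.001, 0.577]
force: [5.9, 1.5, 5.0]
grip_width: 0.0938
grip_force: 3.5
```

```bash
python3 s.py
```

```text
16.05 [0.52  0.004 0.102] [ 3.141e+00 -1.000e-03  5.770e-01] [-0.062  0.345  1.72   0.     1.076  0.931] [5.877 1.457 4.99 ] [-0.026 -0.94   0.298]
```

apply_moves(
  plan=[0, 0, 0, 0.012, 0, 0, 0, 0.012, 0, 0, 0, 0.012, 0, 0, 0, 0.012, 0, 0, 0, 0.012, 0, 0, 0, 0.012],
)

```text
time_s: 16.65
ee_pos: [0.5197, 0.0043, 0.1017]
eef_rot: [3.141, -0.001, 0.506]
force: [6.1, 1.1, 5.0]
grip_width: 0.0942
grip_force: 3.5
```

```bash
python3 s.py
```

```text
16.65 [0.52  0.004 0.102] [ 3.141e+00 -1.000e-03  5.060e-01] [-0.062  0.345  1.719  0.     1.076  1.003] [6.077 1.103 4.972] [-0.026 -1.026  0.356]
```

apply_moves(
  plan=[0, 0, 0, -0.1, 0, 0, -15, 0, 0, 0, -15, 0, 0, 0, -20, 0, 0, 0, 0, 0],
)

```text
time_s: 17.15
ee_pos: [0.5195, 0.0043, 0.1527]
eef_rot: [3.141, -0.001, 0.606]
force: [0.1, 0.9, -0.5]
grip_width: 0.094
grip_force: 0.0
```

```bash
python3 s.py; python3 sad.py
```

```text
17.15 [0.519 0.004 0.153] [ 3.141e+00 -1.000e-03  6.060e-01] [-0.062  0.282  1.672  0.     1.187  0.903] [ 0.101  0.943 -0.539] [-0.063  0.145 -0.024]
gate (434, array([75.28, 75.62, 76.07, 76.48, 76.91])) rail (944, array([75.51, 75.93, 76.37, 76.87, 77.25])) saddle (249, array([86.05, 86.67, 87.2 , 87.66, 88.03]))
```

apply_moves(
  plan=[0, 0, 0, 0.127, 0, 0, 0, 0.126, 0, 0, 0, 0.126, -9, 26, 0, 0, -9, 26, 0, 0, -9, 26, 0, 0, -9, 26, 0, 0, -9, 26, 0, 0, 0, 0, 0, 0, 0, 0, 0, 0, 0, 0, 0, 0],
  hand=-1,
  squeeze=10,
)

```text
time_s: 18.3
ee_pos: [0.5045, -0.1317, 0.1507]
eef_rot: [-3.141, 0.001, 0.228]
force: [-0.1, 0.1, 0.5]
grip_width: 0.0092
grip_force: 0.0
```

apply_moves(
  plan=[0, 0, 20, 0, 0, 0, 20, 0, 0, 0, 20, 0, 0, 0, 20, 0, 0, 0, 15, 0, 0, 0, 6, 0, 0, 0, 0, 0],
)

```text
time_s: 19.0
ee_pos: [0.5046, -0.1318, 0.0499]
eef_rot: [-3.141, 0.001, 0.229]
force: [-0.4, -0.2, -0.2]
grip_width: 0.0003
grip_force: 0.0
```

```bash
python3 s.py
```

```text
19.0 [ 0.505 -0.132  0.05 ] [-3.141e+00  1.000e-03  2.290e-01] [-0.326  0.425  1.748  0.     0.97   1.016] [-0.39  -0.246 -0.209] [-0.03   0.175  0.013]
```

apply_moves(
  plan=[8, 0, 0, 0, 8, 0, 0, 0, 6, 0, 0, 0, 3, 0, 0, 0, 2, 0, 0, 0, 2, 0, 0, 0, 2, 0, 0, 0, 2, 0, 0, 0, 2, 0, 0, 0, 2, 0, 0, 0],
)

```text
time_s: 20.0
ee_pos: [0.541, -0.1243, 0.0504]
eef_rot: [3.141, 0.0, 0.228]
force: [-2.1, -2.5, 0.4]
grip_width: 0.0004
grip_force: 1.6
```

apply_moves(
  plan=[2, 0, 0, 0, 2, 0, 0, 0],
)

```text
time_s: 20.2
ee_pos: [0.5449, -0.1233, 0.0504]
eef_rot: [3.142, 0.0, 0.228]
force: [-2.4, -2.6, 1.0]
grip_width: 0.0005
grip_force: 1.6
```

apply_moves(
  plan=[2, 0, 0, 0, 2, 0, 0, 0],
)

```text
time_s: 20.4
ee_pos: [0.5488, -0.1222, 0.0504]
eef_rot: [-3.141, 0.0, 0.228]
force: [-3.0, -0.9, 1.1]
grip_width: 0.0008
grip_force: 1.5
```

apply_moves(
  plan=[5.1, 0, 0, -0.08, 5.1, 0.4, 0, -0.08, 5.1, 0.6, 0, -0.08, 5.1, 0.6, 0, -0.04, 5.1, 0.6, 0, -0.04, 5.1, 0.6, 0, -0.04, 5.1, 0.6, 0, -0.04, 5.1, 0.6, 0, -0.04, 5.1, 0.6, 0, -0.04, 5.1, 0.6, 0, -0.04, 5.1, 0.6, 0, -0.04, 5.1, 0.6, 0, -0.04, 5.1, 0.6, 0, -0.04, 5.1, 0.6, 0, -0.04, 5.1, 0.6, 0, -0.04],
)

```text
time_s: 21.9
ee_pos: [0.615, -0.0854, 0.0504]
eef_rot: [-3.141, 0.0, 0.949]
force: [-3.5, -2.0, 1.2]
grip_width: 0.0007
grip_force: 1.8
```

```bash
cat > g.py <<'E'
from h import *
o=monitor.get_obs(); d=o['ee_pos'][:2]-np.array([.5197,.0038]); y=o['eef_rot'][2]
r=np.hypot(*d); th=np.arctan2(d[1],d[0])+1.344
print('r',r,'tcp ang',th,'tool ang',y-.227,'gate est',th+np.arcsin(.0155/r)); print(np.round(o['force'],1),o['qpos'].round(2))
E
python3 g.py
```

```text
r 0.13053688246673611 tcp ang 0.5914729681498758 tool ang 0.7224896576062813 gate est 0.7104941665778306
[-3.5 -2.   1.2] [-0.2   0.61  1.45  0.    1.08  0.42]
```

apply_moves(
  plan=[5.1, 0.6, 0, -0.04, 5.1, 0.6, 0, -0.04, 5.1, 0.6, 0, -0.04, 5.1, 0.6, 0, -0.04, 3.9, 0.4, 0, -0.03, 3.9, 0.4, 0, -0.03, 3.9, 0.4, 0, -0.03, 3.9, 0.4, 0, -0.03],
)

```text
time_s: 22.7
ee_pos: [0.6353, -0.057, 0.0503]
eef_rot: [-3.141, 0.002, 1.229]
force: [-6.7, -9.2, 2.7]
grip_width: 0.0009
grip_force: 5.5
```

```bash
python3 g.py
```

```text
r 0.13058683718862954 tcp ang 0.8594337802351681 tool ang 1.0017280735038685 gate est 0.9784092321682186
[-6.7 -9.2  2.7] [-0.15  0.65  1.39 -0.    1.1   0.2 ]
```

apply_moves(
  plan=[2.6, 0.3, 0, -0.02, 2.6, 0.3, 0, -0.02, 2.6, 0.3, 0, -0.02, 2.6, 0.3, 0, -0.02],
)

```text
time_s: 23.1
ee_pos: [0.6398, -0.0471, 0.0503]
eef_rot: [-3.141, 0.001, 1.308]
force: [-3.5, -5.2, 0.4]
grip_width: 0.0005
grip_force: 3.0
```

```bash
python3 g.py
```

```text
r 0.13044647216710772 tcp ang 0.9434328202647573 tool ang 1.0813449365845051 gate est 1.062536902480986
[-3.5 -5.2  0.4] [-0.13  0.66  1.38 -0.    1.11  0.13]
```

Past the ramp peak. I'll go on in small steps until the gate meets the stop.

apply_moves(
  plan=[2, 0.2, 0, -0.015, 2, 0.2, 0, -0.015, 2, 0.2, 0, -0.015, 2, 0.2, 0, -0.015, 2, 0.2, 0, -0.015],
)

```text
time_s: 23.6
ee_pos: [0.6434, -0.0371, 0.0503]
eef_rot: [3.141, 0.0, 1.384]
force: [-1.1, -2.6, -1.4]
grip_width: 0.0005
grip_force: 1.6
```

apply_moves(
  plan=[2, 0.2, 0, -0.015, 1.3, 0.1, 0, -0.01],
)

```text
time_s: 23.8
ee_pos: [0.6444, -0.0339, 0.0504]
eef_rot: [3.141, 0.0, 1.409]
force: [0.5, -4.5, -1.7]
grip_width: 0.0008
grip_force: 2.1
```

```bash
python3 g.py
```

```text
r 0.1302722389348744 tcp ang 1.050737820214085 tool ang 1.1818443379678956 gate est 1.1700019578377063
[ 0.5 -4.5 -1.7] [-0.11  0.66  1.37 -0.    1.11  0.05]
```

apply_moves(
  plan=[1.5, 0.1, 0, -0.01, 1.5, 0.1, 0, -0.01],
)

```text
time_s: 24.0
ee_pos: [0.6449, -0.0319, 0.0504]
eef_rot: [3.141, 0.002, 1.428]
force: [-1.4, -15.1, -1.6]
grip_width: 0.0001
grip_force: 7.7
```

apply_moves(
  plan=[1, 0.1, 0, 0, 1, 0.1, 0, 0],
)

```text
time_s: 24.2
ee_pos: [0.645, -0.0315, 0.0504]
eef_rot: [-3.141, 0.004, 1.427]
force: [-4.4, -22.5, 0.4]
grip_width: 0.0009
grip_force: 11.5
```

apply_moves(
  plan=[0, 0, 0, 0, 0, 0, 0, 0, 0, 0, 0, 0, 0, 0, 0, 0],
)

```text
time_s: 24.6
ee_pos: [0.645, -0.0316, 0.0504]
eef_rot: [-3.141, 0.003, 1.427]
force: [-3.6, -19.8, -0.8]
grip_width: 0.0004
grip_force: 10.0
```

```bash
python3 g.py
```

```text
r 0.13017582070919703 tcp ang 1.068369724846867 tool ang 1.200163612624596 gate est 1.1877226203626765
[ -3.6 -19.8  -0.8] [-0.1   0.66  1.36 -0.    1.11  0.04]
```

The gate is firmly against its stop and has been held there. I'll ease off and check that the catch holds it.

apply_moves(
  plan=[0, 0, 0, 0, 0, 0, 0, 0, -2, 0, 0, 0, -2, 0, 0, 0, -2, 0, 0, 0, -3, 0, 0, 0, -5, 0, 0, 0, -10, 0, 0, 0, -10, 0, 0, 0],
)

```text
time_s: 25.5
ee_pos: [0.6405, -0.0634, 0.0506]
eef_rot: [3.141, -0.0, 1.428]
force: [0.6, -0.9, -0.3]
grip_width: 0.0004
grip_force: 0.0
```

apply_moves(
  plan=[0, 0, -15, 0, 0, 0, -25, 0, 0, 0, -25, 0, 0, 0, -25, 0, 0, 0, -25, 0, -30, 0, 0, 0, -30, 0, 0, 0, -30, 0, 0, 0, 0, 0, 0, 0],
)

```text
time_s: 26.4
ee_pos: [0.6271, -0.1549, 0.1667]
eef_rot: [3.14, 0.0, 1.424]
force: [0.1, 0.1, -0.9]
grip_width: 0.0002
grip_force: 0.0
```

```bash
python3 s.py; python3 - <<'E'
from h import *
c=grab('top'); A=cloud(c); hub=np.array([.5197,.0038]); d=A[...,:2]-hub; r=np.hypot(d[...,0],d[...,1])
cv2.imwrite('pics/t2.png',cv2.resize(c['image'][100:320,200:520,::-1],None,fx=2.5,fy=2.5)); 
m=(A[...,2]>.066)&(A[...,2]<.085)&(r>.09)&(r<.2)&(d[...,0]>.05)&(d[...,1]<.05)&(d[...,1]>-.1)
q=d[m]; print(len(q),'gate ang',np.median(np.arctan2(q[:,1],q[:,0]))+1.344)
E
```

```text
26.4 [ 0.627 -0.155  0.167] [3.14  0.    1.424] [-0.299  0.545  1.267 -0.     1.328 -0.152] [ 0.06   0.061 -0.918] [-0.108  0.102  0.011]
304 gate ang 1.1743580359786085
```

View pics/t2.png

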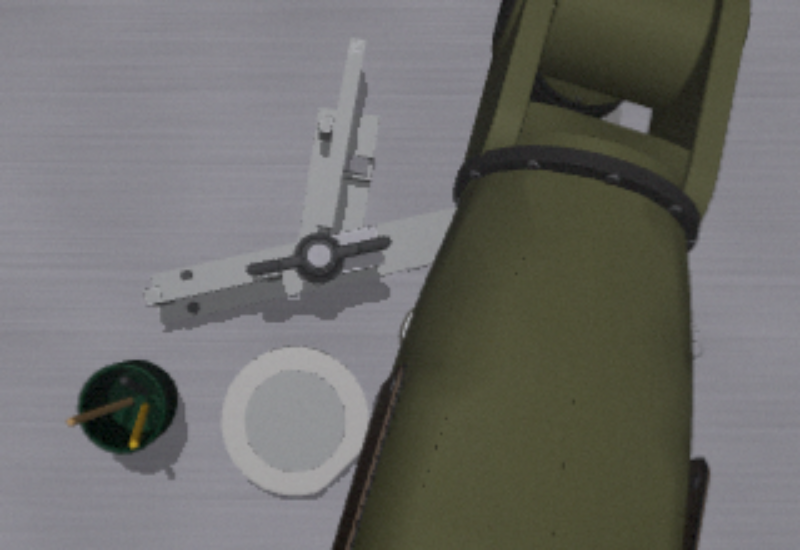

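The picture shows the gate standing open, from (325,230) to (357,45), at about 1.17 rad. It is against the stop at (325,125), with the catch behind it at (360,165). The arm touches nothing.

```bash
python3 -c "
from station import ctrl
print(ctrl.hand_in())"
```

```text
the job is handed in; nothing more can be done
None
```

The job is handed in, no verdict shown: I wound the nut up about 4.3 mm by camera, pressed the gate against its stop, and it stayed open at about 1.17 rad after I let go, with the other items not touched.

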